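# Fish the setting bar out of the grinder's settling tray

### The job

The long setting bar has slipped into the grinder's settling tray, under the strainer basket. Lift the basket out by its handle and leave it hanging by that handle on the two-pronged hook, then draw the bar out through the tray's opening, which is shorter than the bar, by tilting it. Finish while still gripping the bar, holding it still in the air with both ends at least 6 cm above the tray's cover and touching nothing else, and leave the other things on the bench where they are.

Things in the scene. Friction and masses are not known exactly. Their poses are not given: they have to be found in the camera images.
- tray: Fixed cream sheet-metal box with dark floor, 210 (x) x 350 (y) x 90 mm high; origin at the centre of its underside, z up. Walls 5 mm, cover 4 mm thick (top 90, underside 86 mm above the bench); inner floor 26 mm above the bench. Its only opening is in the cover, towards the -y end (see opening); a loose sharpening stone lies on the closed part, towards +y
- opening (a point): centre of the tray's opening, level with the cover's top, axes as the tray's; the opening measures 150 mm along x (tray x -75 to 75 mm) and 165 mm along y (tray y -155 to +10 mm)
- basket: Loose steel strainer basket, 0.35 kg, hanging in the opening by its rim, lifts straight out: tub 130 (x) x 145 (y) x 34 mm deep, rim 170 x 185 mm, 3 mm thick, its underside 34 mm above the basket's bottom. Origin at the centre of its bottom, z up. A stiff bail handle stands over it (see bail)
- bail (a point): middle of the bail's horizontal round bar (10 mm diameter, along the basket's y), 142 mm above the basket's bottom, the place to grip, fingers closing along the basket's x. Uprights of 10 mm at y = -68 and +68 mm carry the bar; the basket hangs level beneath it. Axes as the basket's
- bar: Loose straight aluminium setting bar, 0.18 to 0.3 kg, 14 mm wide (x), 260 mm long (y), 24 mm high (z), dark holes in its sides. Origin at the centre of its underside. It lies on the tray's inner floor roughly along the tray's y, its -y end under the opening and its +y end under the closed cover; its top starts 50 mm above the bench, 6 mm below the basket
- bar_near (a point): middle of the bar's end face at its -y end, the end under the opening; axes as the bar's
- bar_far (a point): middle of the bar's end face at its +y end, the end under the closed cover; axes as the bar's
- stand: Fixed steel stand with a two-pronged hook, origin on the bench right below the prongs' seat, z up. Post of 16 mm diameter at x = +110 mm, with a crossbar along y, its top 221 mm high. From it two prongs of 10 mm diameter, at y = -36 and +36 mm, slope down towards -x to the seat, then up to their tips (see seat). Base plate 12 mm thick, x -60 to 140 mm, y -65 to 65 mm
- seat (a point): where the middle of the bail's bar comes to rest: 205 mm above the bench, at the stand's x = y = 0, axes as the stand's. The bail bar is brought over the tips from -x, rim below the prongs, and laid across both, along the stand's y, the fingers between the prongs. Prong tops are 200 mm high at x = 0, 220 at x = +110 mm, and 230 at the tips (x = -28 mm)
- stone: bystander: loose sharpening stone on the tray's cover, 100 x 32 x 20 mm, origin under its centre
- vblock: bystander: loose steel V-block, 60 x 45 x 38 mm, origin under its centre
- oil: bystander: loose grey bottle, 56 mm diameter, 170 mm high, origin under its centre
- brush: bystander: loose hand brush lying on the bench, about 0.2 m long
- mug: bystander: white mug, 80 mm diameter, 90 mm high, origin under its centre
- can: bystander: steel can, 70 mm diameter, 100 mm high, origin under its centre

How it is judged:
On the way, in this order (a step that is already met when the one before it is completed fails the run):
1. the basket hangs by its handle on both prongs of the hook, let go (x of bail in the frame of stand between -0.03 and 0.1 m and y of bail in the frame of stand between -0.04 and 0.04 m and z of bail in the frame of stand between 0.195 and 0.235 m and angle between basket's own z axis and vertical below 0.4 rad and contact force between basket and stand above 1 N and contact force between basket and the fingers below 0.1 N and contact force between basket and tray below 0.1 N and linear speed of basket below 0.1 m/s), for 0.3 s.
2. the bar, gripped, stands tilted through the opening: its near end above the cover and its far end still below it (z of bar_near in the frame of tray above 0.1 m and z of bar_far in the frame of tray below 0.086 m and contact force between bar and the fingers above 1 N), for 0.05 s.
At the end, for the whole second after the job is handed in: Basket hanging by its handle on both prongs, let go, within 40 mm of centred, upright within 0.4 rad, under 0.1 m/s. Setting bar gripped, still (0.03 m/s, 0.2 rad/s), both end middles over 150 mm above the bench (60 over the cover), touching no tray, basket, stand or bystander (all of step 1 and height (world z) of each of bar_near, bar_far above 0.15 m and contact force between bar and the fingers above 2 N and linear speed of bar below 0.03 m/s and angular speed of bar below 0.2 rad/s and contact force between bar and tray below 0.1 N and contact force between bar and basket below 0.1 N and contact force between bar and stand below 0.1 N and contact force between bar and stone below 0.1 N and contact force between bar and vblock below 0.1 N and contact force between bar and oil below 0.1 N and contact force between bar and brush below 0.1 N and contact force between bar and mug below 0.1 N and contact force between bar and can below 0.1 N); the arm keeps its last pose, push and grip.
It fails at once if a bystander on the bench or the tray is pushed more than 3 cm (distance of any of stone, vblock, oil, brush, mug, can from where it was at the start of the episode above 0.03 m).
It fails at once if bottle, mug or can is tipped over (angle between any of oil, mug, can's own z axis and vertical above 0.6 rad).
It also fails if it takes over 54 s, if anything falls off the work surface, if the arm or the gripper's body presses on something with over 40 N, if the wrist force passes 120 N, or if a joint passes its speed limit or range.

### The arm

A 6-joint arm with a two-finger parallel gripper is mounted at the origin on the work surface. World frame = base frame: x ahead of the robot, y to its left, z up, the work surface at z = 0. Lengths are in m, angles in rad, forces in N, time in s.
With the tool pointing down it reaches from about 0.275 to 1 m from the base axis. Payload 8.4 kg.
Tool frame: the origin (TCP) lies midway between the tips of the shut fingers; the grasp point (between the pads) lies 19 mm behind it; y points along the fingers, x is the direction in which the jaws open and shut, and the axes are right-handed (so a half turn about y gives the same grasp; the last joint's range is limited). The gripper opens to 85 mm and grips with 20 to 120 N. Pads are 22 mm wide; open, the fingers measure 114 mm over their backs; the gripper's body (76 mm by 85 mm) begins 54 mm behind the grasp point. The pads swing forward as they close: fully open they stand 13 mm farther back than shut.
Start: joints at [1.11, 0.353, 1.633, -0, 1.155, -0.002], TCP at [0.277, 0.56, 0.231] pointing down, gripper open.
Joint ranges: [-2.63, 2.63], [-0.92, 2.1], [0.06, 2.66], [-1.3, 4.44], [0, 2.69], [-3.02, 3.02]. Speed limits (rad/s): [2.22, 2.22, 2.79, 3.14, 3.14, 3.14].

### API

Orientations are given as a rotation vector (axis times angle).
In Python, from station import status, viewer, manip, nets gives the robot as it stands. The module is installed in compiled form; this text tells all that it offers.
- The arm moves only by the shell command python3 -m pendant 'ROWS' [OPENING] [FORCE]. ROWS is text: rows parted by semicolons, each of 6 numbers parted by spaces: the shift along the tool's x, y, z in m, then the turn, a rotation vector about the tool's x, y, z in degrees. In form: x y z wx wy wz; .... A call has 1 to 20 rows; each row shifts and turns the commanded pose from where the row before left it, along the tool's axes as they then stand; what a row does not reach is not made up. A row lasts 1/10 s, in which the tool goes at most 50 mm and 8.59 degrees, less where a joint would pass 70% of its speed; a pose out of reach is approached as far as the arm can. A call with a gripper value outside its range is refused whole. OPENING is the closure, from -1 (fully open) to 1 (shut), set as the call begins (- or left out, the last holds). The fingers move at their own pace and stop on an object; FORCE is the grip in N (left out, the last holds). Time passes only in rows, so rows that do not move let the fingers close. It gives the time, the measured TCP pose, the force and the opening at its end, in the units of the state.
- status.observe(): the state, without advancing time (a new reading comes with each control period).
- viewer.capture(name): name is "scene" or "top" or "wrist"; returns the picture (420x560x3 uint8, red, green, blue); there is no depth.
- viewer.calibration(name): a dict with "mtx" (3x3 intrinsics, pixels), "T" (4x4, takes a point from camera to world coordinates); the wrist camera has in their place "mount" (4x4, takes a point from camera to tool coordinates, whose origin is the TCP and whose axes are the tool frame's). Camera axes: x right, y up, looking along -z (the intrinsics and any distortion apply to the point x, -y, -z); pixel columns grow to the right and rows downward; lengths in m; the calibration is good to about 2 mm. A picture is of the moment at which its call begins: read the wrist's pose just before it. calibration takes no time and is no camera call.
- manip.sign_off(): hands the job in, once; it reports no verdict.
Trained networks look in the newest picture that a camera, given by its name, has taken for a name from the list of things; names that differ only in an ending like _2 or _b are one class to them, and where a whole thing is asked for, a point or a joint stands for the part that bears it (a point fixed in the world has none). Each returns a list of dicts, best first, with "p" (0 to 1); they miss things now and then, are a little off and sometimes report something else, mostly with a low value. They report only what shows in the picture. A call takes as long as a camera call.
- nets.regions_of(query, camera): "region" (420x560 bool, what is visible of it) and "extent" ([left, top, width, height] in pixels, round what is visible of it).
The state is a dict: "clock": time; "qpos": joint angles; "joint_velocities": joint speeds; "effort": joint torques, N m; "ee_pos": TCP position; "ee_rot": TCP orientation; "force": force on the tool from outside, world axes, zero at the start; "moment": the same for the moment, N m; "grip_width": opening from 0.0 (shut) to 1.0 (fully open).
Only numpy, scipy, OpenCV 4.12 (cv2) and the standard library are available. Lean on these libraries where they do the work, as an engineer would, in place of code of your own. Each camera call takes 0.05 s, during which the arm holds its last target.

## Working session

There is one attempt and no reset: what is moved stays moved. The work goes in short steps, Python scripts to look and compute and a shell command to move; the robot and the scene stay as the last step left them, time stands still between calls to the robot, and variables do not carry over. Pictures are saved under pics/ and viewed, and the job is handed in when it is done.

```bash
mkdir -p pics; ls; python3 - <<'E'
from station import status, viewer, manip, nets
import cv2, numpy as np
np.set_printoptions(precision=4,suppress=True)
print(status.observe())
for n in ["scene","top","wrist"]:
    im=viewer.capture(n); cv2.imwrite(f"pics/{n}0.png",im[:,:,::-1]); c=viewer.calibration(n); print(n,c)
E
```

```text
pics
{'clock': 0.0, 'qpos': array([ 1.1096,  0.3537,  1.6342, -0.    ,  1.1552, -0.0024]), 'joint_velocities': array([ 0.0013, -0.0009, -0.0003,  0.0023,  0.0015,  0.0013]), 'effort': array([ -0.001 , -60.5265, -34.2058,  -0.0001,   0.0096,  -0.    ]), 'ee_pos': array([0.2766, 0.5599, 0.2305]), 'ee_rot': array([-1.3928, -0.8641,  0.866 ]), 'force': array([0.4896, 0.2476, 0.1698]), 'moment': array([-0.0208, -0.0048, -0.0246]), 'grip_width': 0.9986636782628293}
scene {'mtx': array([[420.1922,   0.    , 277.1317],
       [  0.    , 420.1922, 204.8498],
       [  0.    ,   0.    ,   1.    ]]), 'T': array([[-0.6129, -0.5921,  0.5233,  1.224 ],
       [ 0.79  , -0.4736,  0.3893,  0.4735],
       [ 0.0173,  0.652 ,  0.758 ,  1.0997],
       [ 0.    ,  0.    ,  0.    ,  1.    ]])}
top {'mtx': array([[497.3209,   0.    , 276.3633],
       [  0.    , 497.3209, 209.0852],
       [  0.    ,   0.    ,   1.    ]]), 'T': array([[ 0.0146,  0.9929, -0.1177,  0.3947],
       [-0.9996,  0.0117, -0.025 , -0.0464],
       [-0.0235,  0.118 ,  0.9927,  1.3613],
       [ 0.    ,  0.    ,  0.    ,  1.    ]])}
wrist {'mtx': array([[366.3989,   0.    , 279.0126],
       [  0.    , 366.3989, 206.9121],
       [  0.    ,   0.    ,   1.    ]]), 'mount': array([[ 1.    ,  0.0002,  0.0004, -0.0011],
       [ 0.0003,  0.2653, -0.9642, -0.1433],
       [-0.0003,  0.9642,  0.2653,  0.0677],
       [ 0.    ,  0.    ,  0.    ,  1.    ]])}
```

View pics/scene0.png

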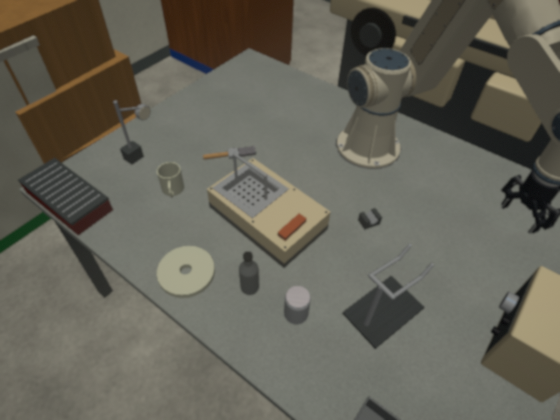

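View pics/top0.png

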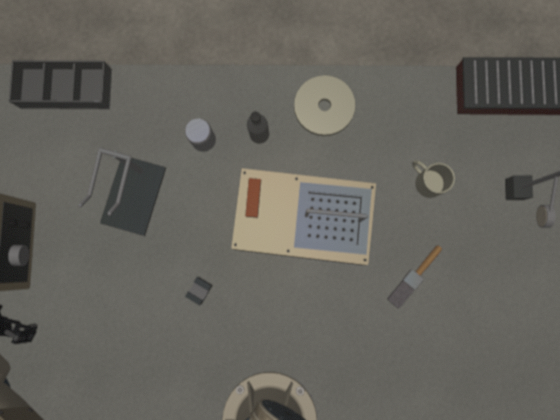

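View pics/wrist0.png

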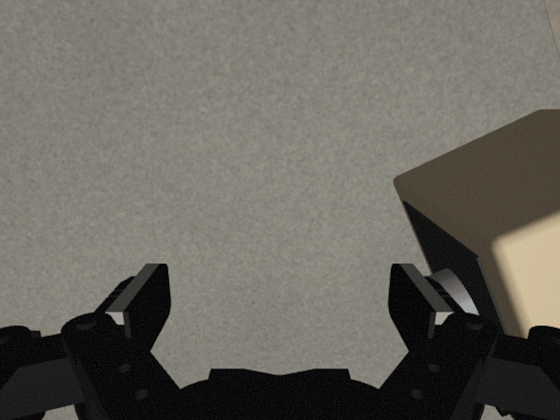

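```bash
cat > h.py <<'E'
from station import status, viewer, manip, nets
import cv2, numpy as np
from scipy.spatial.transform import Rotation as R
np.set_printoptions(precision=4,suppress=True)
def cam(n, st=None):
    c=viewer.calibration(n)
    if n=='wrist':
        st=st or status.observe(); T=np.eye(4); T[:3,:3]=R.from_rotvec(st['ee_rot']).as_matrix(); T[:3,3]=st['ee_pos']
        return c['mtx'], T@c['mount']
    return c['mtx'], c['T']
def proj(P,KT):
    K,T=KT; P=np.atleast_2d(P); q=(P-T[:3,3])@T[:3,:3]; q=q*[1,-1,-1]
    uv=q@K.T; return uv[:,:2]/uv[:,2:]
def onz(uv,z,KT):
    K,T=KT; uv=np.atleast_2d(uv).astype(float); d=np.c_[uv,np.ones(len(uv))]@np.linalg.inv(K).T
    d=(d*[1,-1,-1])@T[:3,:3].T; o=T[:3,3]; return o+d*((z-o[2])/d[:,2:3])
def snap(n,name,crop=None,scale=1):
    im=viewer.capture(n)[:,:,::-1].copy(); cv2.imwrite(f'pics/{name}_raw.png',im)
    if crop: x,y,w,h=crop; im=im[y:y+h,x:x+w]
    im=cv2.resize(im,None,fx=scale,fy=scale,interpolation=cv2.INTER_CUBIC); cv2.imwrite(f'pics/{name}.png',im)
E
python3 - <<'E'
from h import *
def crop(src,dst,x,y,w,h,s):
    im=cv2.imread(src)[y:y+h,x:x+w]; im=cv2.resize(im,None,fx=s,fy=s,interpolation=cv2.INTER_CUBIC)
    im=cv2.convertScaleAbs(im,alpha=1.4,beta=10); cv2.imwrite(dst,im)
crop('pics/top0.png','pics/tray.png',225,155,160,120,5)
crop('pics/top0.png','pics/stand.png',70,130,110,115,5)
crop('pics/scene0.png','pics/stand_s.png',340,235,100,115,5)
crop('pics/scene0.png','pics/tray_s.png',200,140,140,125,5)
snap('top','t1');
for q in ['tray','basket','stand','stone','bar']:
    for d in nets.regions_of(q,'top')[:2]: print(q,d['p'],d['extent'])
E
```

```text
tray 0.64 [233.8, 168.1, 139.6, 99.5]
basket 0.57 [292.8, 186.4, 79.7, 69.5]
stand 0.66 [77.2, 147.7, 89.3, 88.7]
stone 0.56 [245.3, 177.0, 17.0, 41.6]
```

View pics/tray.png

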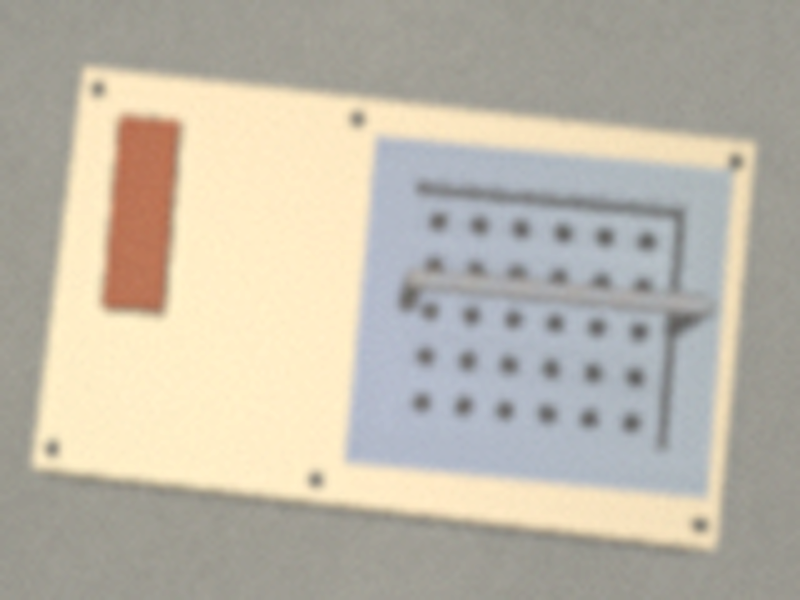

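View pics/stand.png

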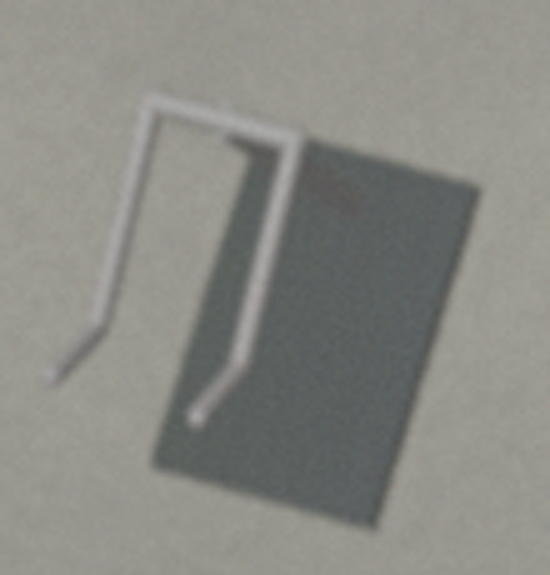

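View pics/stand_s.png

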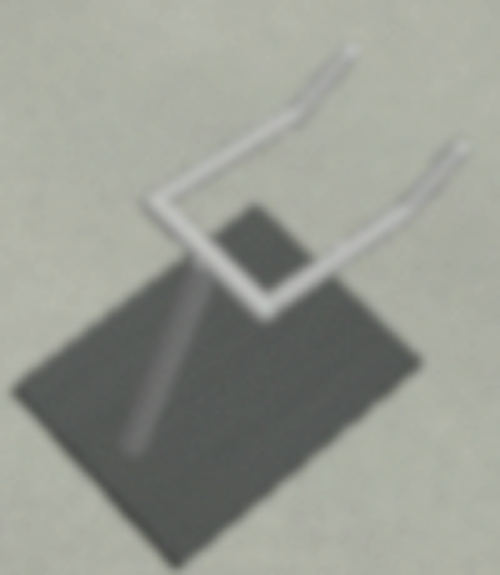

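View pics/tray_s.png

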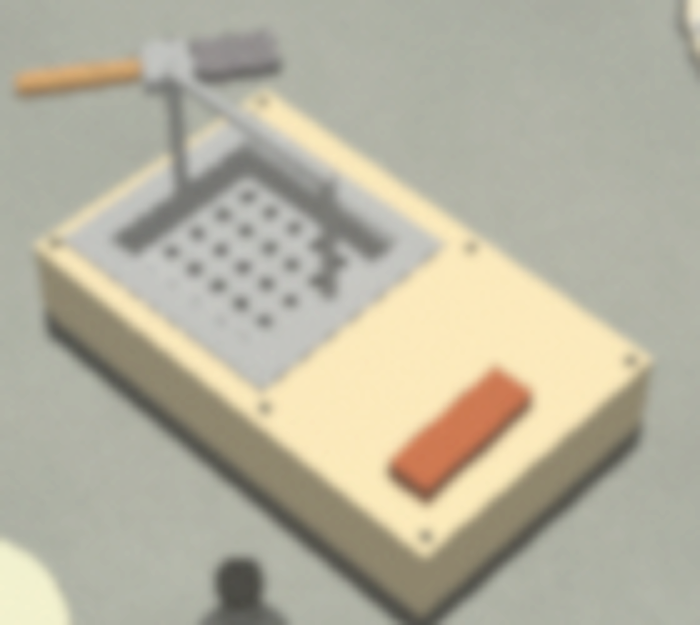

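```bash
cat > fit.py <<'E'
from h import *
from scipy.optimize import least_squares
KT={n:cam(n) for n in ['top','scene']}
def fit(obs,z0,x0,free_z=False):
    # obs: (cam, local xyz(mm), px crop, offset)
    def res(p,full=False):
        r=[]
        for c,l,uv,off in obs:
            l=np.array(l)/1000; cs,sn=np.cos(p[2]),np.sin(p[2])
            P=[p[0]+cs*l[0]-sn*l[1],p[1]+sn*l[0]+cs*l[1],l[2]]
            u=(np.array(uv)+.5)/5-.5+np.array(off); r+=list(proj(P,KT[c])[0]-u)
        return np.array(r)
    s=least_squares(res,x0,loss='soft_l1'); return s.x,res(s.x).reshape(-1,2)
t=(225,155); ts=(200,140)
tray=[('top',(105,175,90),(85,67),t),('top',(105,-175,90),(756,141),t),('top',(-105,-175,90),(717,550),t),('top',(-105,175,90),(33,468),t),
('scene',(-105,-175,90),(265,92),ts),('scene',(105,-175,90),(38,248),ts),('scene',(105,175,90),(425,555),ts),('scene',(-105,175,90),(652,360),ts)]
bask=[('top',(85,92.5,93),(377,137),t),('top',(85,-92.5,93),(735,168),t),('top',(-85,-92.5,93),(705,495),t),('top',(-85,92.5,93),(346,462),t),
('scene',(85,92.5,93),(262,388),ts),('scene',(-85,92.5,93),(442,245),ts),('scene',(85,-92.5,93),(62,240),ts),
('top',(0,73,198),(408,278),t),('top',(0,-73,198),(714,305),t)]
s=(70,130); ss=(340,235)
stand=[('top',(110,36,216),(150,103),s),('top',(110,-36,216),(295,140),s),('top',(0,36,195),(103,325),s),('top',(0,-36,195),(241,360),s),('top',(-28,36,225),(52,378),s),('top',(-28,-36,225),(197,420),s),
('top',(140,-65,12),(480,187),s),('top',(-60,-65,12),(377,530),s),('top',(-60,65,12),(155,465),s),
('scene',(110,36,216),(268,312),ss),('scene',(110,-36,216),(152,203),ss),('scene',(0,36,195),(403,213),ss),('scene',(0,-36,195),(298,115),ss),('scene',(-28,36,225),(460,147),ss),('scene',(-28,-36,225),(350,48),ss),
('scene',(-60,-65,12),(255,203),ss),('scene',(-60,65,12),(420,360),ss),('scene',(140,65,12),(178,568),ss),('scene',(140,-65,12),(15,390),ss)]
for n,o,x0 in [('tray',tray,[.5,-.05,0]),('basket',bask,[.5,-.1,0]),('stand',stand,[.5,.25,0])]:
    for f in [o,[q for q in o if q[0]=='top'],[q for q in o if q[0]=='scene']]:
        x,r=fit(f,0,x0); print(n,x,'rms px',np.sqrt((r**2).mean()))
        if f is o: print(r.round(1).tolist())
E
python3 fit.py
```

```text
tray [ 0.5298 -0.0844 -0.1034] rms px 0.42200727532767146
[[-0.4, -0.1], [-0.2, 0.2], [-0.3, -0.2], [-0.3, -0.0], [-0.2, -0.7], [-1.0, -0.7], [-0.2, 0.1], [0.1, -0.6]]
tray [ 0.5297 -0.0851 -0.1032] rms px 0.12020557208624985
tray [ 0.5306 -0.0827 -0.1037] rms px 0.4219111995802396
basket [ 0.5254 -0.1587 -0.0822] rms px 0.4139588339847784
[[-0.4, -0.6], [-0.2, -0.2], [0.7, 0.5], [-0.3, 0.1], [-0.2, 0.1], [0.4, -0.7], [-0.4, -0.5], [-0.6, -0.3], [0.4, 0.2]]
basket [ 0.5253 -0.1589 -0.0824] rms px 0.40457331443141226
basket [ 0.5263 -0.1576 -0.0823] rms px 0.361063932403885
stand [ 0.5528  0.3974 -0.2544] rms px 0.7791959682698075
[[-0.1, -0.9], [-0.4, -0.5], [-1.4, 0.3], [-0.5, 1.1], [0.0, -0.7], [0.3, -1.0], [-0.8, -1.2], [-1.4, -0.3], [-1.9, 0.2], [-0.8, -0.9], [0.2, -0.3], [0.3, -0.9], [-0.6, -0.7], [-0.4, -0.0], [-0.8, 0.6], [-0.2, -0.8], [0.9, -0.7], [0.4, -0.7], [-0.8, -1.1]]
stand [ 0.5518  0.3958 -0.2544] rms px 0.7211159013870133
stand [ 0.554   0.3986 -0.2543] rms px 0.5332942419873022
```

```bash
cat >> h.py <<'E'
def Rdown(yaw):  # tool x horizontal at yaw, tool y down
    x=np.array([np.cos(yaw),np.sin(yaw),0]); y=np.array([0,0,-1.]); return np.c_[x,y,np.cross(x,y)]
def delta(pos,Rt,st=None):
    st=st or status.observe(); R0=R.from_rotvec(st['ee_rot']).as_matrix()
    rv=R.from_matrix(R0.T@Rt).as_rotvec(degrees=True); d=np.array(pos)-st['ee_pos']
    print('turn(tool,deg)',rv,' shift in current axes mm',(R0.T@d)*1000,' in target axes mm',(Rt.T@d)*1000)
E
python3 - <<'E'
from h import *
st=status.observe(); print(R.from_rotvec(st['ee_rot']).as_matrix())
for y in (-.082,-.082+np.pi): delta([.525,-.159,.30],Rdown(y))
E
```

```text
[[ 0.4429 -0.     -0.8966]
 [ 0.8966 -0.0001  0.4429]
 [-0.0001 -1.     -0.    ]]
turn(tool,deg) [ 0.0041 68.4121 -0.0035]  shift in current axes mm [-535.0426  -68.7033 -541.1136]  in target axes mm [ 306.2996  -68.7621 -696.5967]
turn(tool,deg) [  -0.0039 -111.5879   -0.0046]  shift in current axes mm [-535.0426  -68.7033 -541.1136]  in target axes mm [-306.2996  -68.7621  696.5967]
```

```bash
python3 -m pendant '0 -0.009 0 0 8.55 0;0 -0.009 0 0 8.55 0;0 -0.009 0 0 8.55 0;0 -0.009 0 0 8.55 0;0 -0.009 0 0 8.55 0;0 -0.009 0 0 8.55 0;0 -0.009 0 0 8.55 0;0 -0.009 0 0 8.55 0' -1 && python3 -m pendant '0.019 0 -0.0435 0 0 0;0.019 0 -0.0435 0 0 0;0.019 0 -0.0435 0 0 0;0.019 0 -0.0435 0 0 0;0.019 0 -0.0435 0 0 0;0.019 0 -0.0435 0 0 0;0.019 0 -0.0435 0 0 0;0.019 0 -0.0435 0 0 0;0.019 0 -0.0435 0 0 0;0.019 0 -0.0435 0 0 0;0.019 0 -0.0435 0 0 0;0.019 0 -0.0435 0 0 0;0.019 0 -0.0435 0 0 0;0.019 0 -0.0435 0 0 0;0.019 0 -0.0435 0 0 0;0.019 0 -0.0435 0 0 0;0 0 0 0 0 0;0 0 0 0 0 0'
python3 - <<'E'
from h import *
st=status.observe(); print(st['clock'],st['qpos'],st['ee_pos'],st['force'])
delta([.5254,-.1587,.30],Rdown(-.082))
snap('wrist','w1'); snap('top','t2',(225,155,160,120),5)
KT=cam('wrist',st)
b=np.array([.5254,-.1587,0]);c,s=np.cos(-.082),np.sin(-.082); yv=np.array([-s,c,0])
im=cv2.imread('pics/w1.png')
for P in [b+yv*.073+[0,0,.198],b-yv*.073+[0,0,.198],b+[0,0,.198]]:
    p=proj(P,KT)[0]; print(p); cv2.circle(im,tuple(int(round(v)) for v in p),3,(0,0,255),1)
cv2.imwrite('pics/w1o.png',im)
E
```

```text
clock: 1.25
ee_pos: [0.2768, 0.5603, 0.3037]
ee_rot: [-1.57, 0.069, -0.069]
force: [-0.2, 0.3, 0.6]
grip_width: 0.997
clock: 3.05
ee_pos: [0.5227, -0.1589, 0.3029]
ee_rot: [-1.569, 0.067, -0.065]
force: [-0.8, -0.1, 0.3]
grip_width: 1.001
3.05 [-0.2981  0.1675  1.7178  0.0003  1.2572 -0.2141] [ 0.5227 -0.1589  0.3029] [-0.7571 -0.1388  0.3185]
turn(tool,deg) [-0.028  -0.1192 -0.0449]  shift in current axes mm [2.6367 2.9061 0.456 ]  in target axes mm [2.6354 2.9079 0.4519]
[284.5522  94.6212]
[284.2374 297.2075]
[284.383  203.5353]
```

View pics/w1o.png

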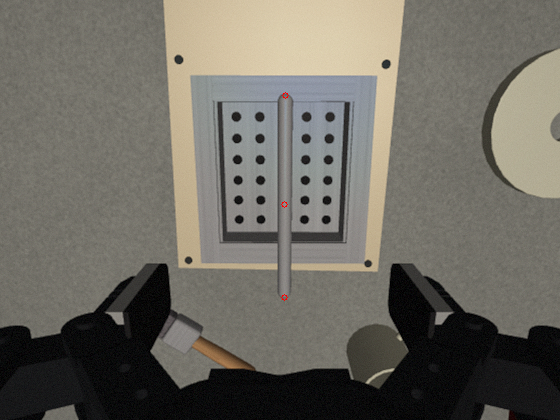

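```bash
python3 -m pendant '0.0026 0.025 0 0 0 0;0 0.03 0 0 0 0;0 0.03 0 0 0 0;0 0.025 0 0 0 0;0 0.014 0 0 0 0;0 0 0 0 0 0;0 0 0 0 0 0' && python3 -m pendant '0 0 0 0 0 0;0 0 0 0 0 0;0 0 0 0 0 0;0 0 0 0 0 0;0 0 0 0 0 0;0 0 0 0 0 0;0 0 0 0 0 0;0 0 0 0 0 0' 1 80
python3 - <<'E'
from h import *
snap('wrist','w2')
E
```

```text
clock: 3.85
ee_pos: [0.526, -0.1579, 0.1802]
ee_rot: [-1.57, 0.063, -0.064]
force: [0.0, 0.3, 0.2]
grip_width: 1.004
clock: 4.65
ee_pos: [0.5257, -0.1585, 0.1795]
ee_rot: [-1.57, 0.064, -0.065]
force: [-0.1, -0.7, 3.9]
grip_width: 0.083
```

View pics/w2.png

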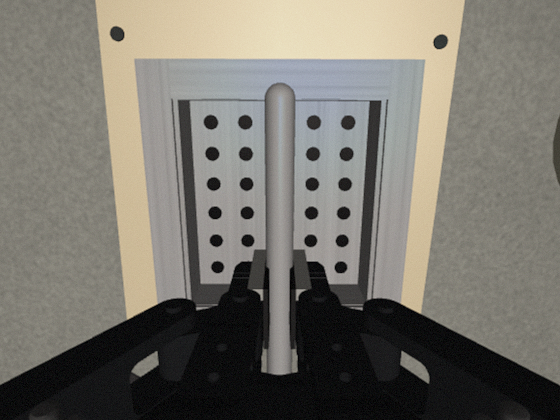

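```bash
python3 -m pendant '0 -0.01 0 0 0 0;0 -0.02 0 0 0 0;0 -0.025 0 0 0 0;0 -0.025 0 0 0 0;0 -0.025 0 0 0 0;0 -0.025 0 0 0 0;0 -0.02 0 0 0 0;0 -0.01 0 0 0 0;0 0 0 0 0 0;0 0 0 0 0 0'
python3 - <<'E'
from h import *
st=status.observe();print(st['force'],st['grip_width'])
delta([.398,.4377,.34],Rdown(-.2544)); snap('wrist','w3'); snap('scene','s3')
E
```

```text
clock: 5.7
ee_pos: [0.5249, -0.1582, 0.3383]
ee_rot: [-1.569, 0.065, -0.063]
force: [-0.4, 0.1, -3.2]
grip_width: 0.086
[-0.4327  0.0563 -3.1604] 0.08618553624723907
turn(tool,deg) [-0.0093  9.8895 -0.0839]  shift in current axes mm [-175.2107   -1.2521  583.5338]  in target axes mm [-272.8257   -1.6724  544.771 ]
```

View pics/w3.png

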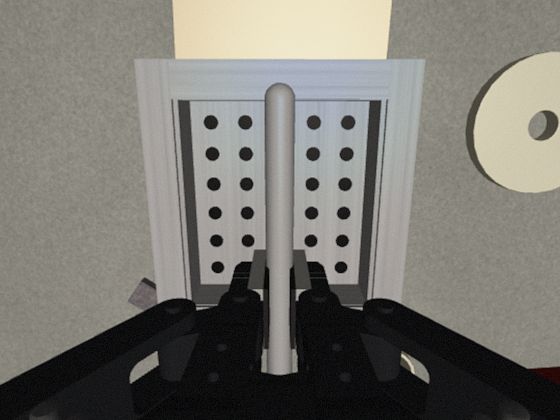

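View pics/s3.png

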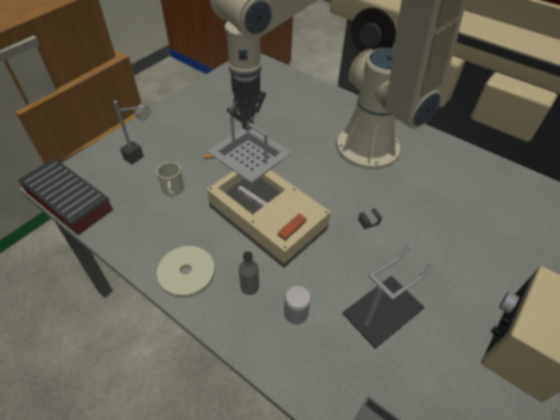

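```bash
python3 -m pendant '-0.003 0 0.01 0 0 0;-0.006 0 0.02 0 0 0;-0.009 0 0.03 0 0 0;-0.01 0 0.0333 0 0 0;-0.01 0 0.0333 0 0 0;-0.01 0 0.0333 0 0 0;-0.01 0 0.0333 0 0 0;-0.01 0 0.0333 0 0 0;-0.01 0 0.0333 0 0 0;-0.01 0 0.0333 0 0 0;-0.01 0 0.0333 0 0 0;-0.01 0 0.0333 0 0 0;-0.01 0 0.0333 0 0 0;-0.01 0 0.0333 0 0 0;-0.01 0 0.0333 0 0 0;-0.01 0 0.0333 0 0 0;-0.01 0 0.0333 0 0 0;-0.009 0 0.03 0 0 0;-0.006 0 0.02 0 0 0;-0.002 0 0.007 0 0 0' && python3 -m pendant '0 0 0 0 2 0;0 0 0 0 3 0;0 0 0 0 3 0;0 0 0 0 1.9 0;0 0 0 0 0 0;0 0 0 0 0 0;0 0 0 0 0 0;0 0 0 0 0 0'
python3 - <<'E'
from h import *
st=status.observe();print(st['force'],st['grip_width'],st['qpos'])
delta([.398,.4377,.239],Rdown(-.2544)); snap('wrist','w4'); snap('scene','s4'); snap('top','t4')
# box around
E
```

```text
clock: 7.8
ee_pos: [0.3976, 0.4389, 0.3386]
ee_rot: [-1.57, 0.064, -0.062]
force: [0.1, -0.4, -3.7]
grip_width: 0.085
clock: 8.6
ee_pos: [0.3988, 0.437, 0.3393]
ee_rot: [-1.562, 0.2, -0.2]
force: [0.3, -0.5, -3.9]
grip_width: 0.087
[ 0.2925 -0.4792 -3.8595] 0.08707052742366606 [ 0.8286  0.2176  1.577  -0.      1.3472  1.0829]
turn(tool,deg) [ 0.0098  0.0064 -0.0026]  shift in current axes mm [ -0.905  100.2572   0.5159]  in target axes mm [ -0.9097 100.2573   0.4986]
```

View pics/s4.png

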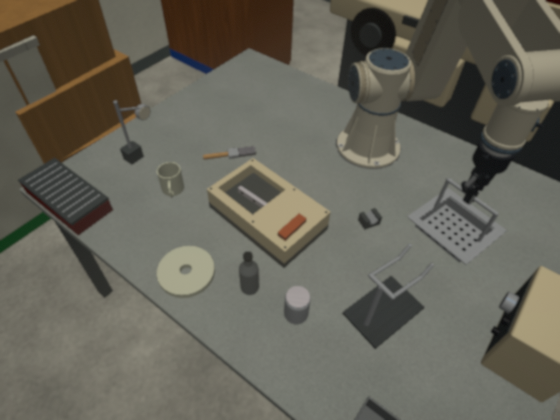

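View pics/t4.png

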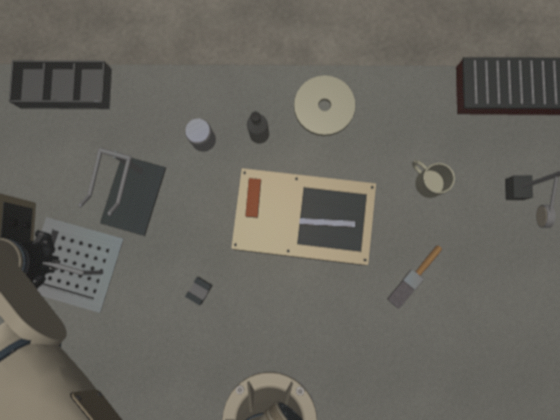

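View pics/w4.png

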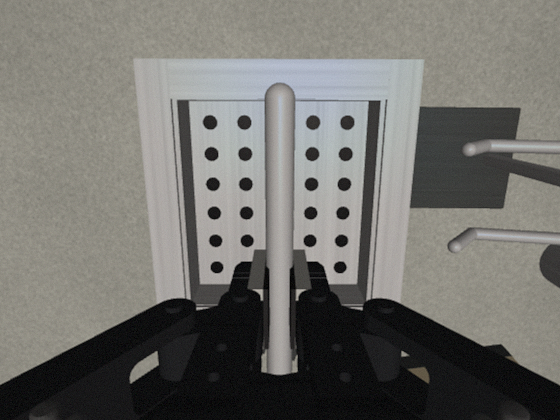

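```bash
python3 - <<'E'
from h import *
KT=cam('wrist')
for z in (0,.1,.2): print(z,onz([[0,0],[130,0],[280,0],[420,0]],z,KT)[:,:2].round(3).tolist())
# rim corners now
b=np.array([.398,.4377]);c,s=np.cos(-.2544),np.sin(-.2544)
for lx,ly in [(85,92),(-85,92)]: print('rim',b+np.array([c*lx-s*ly,s*lx+c*ly])/1000)
K=cam('top')
print(onz([[35,197],[25,290]],.15,K),onz([[35,197],[25,290]],.05,K))
# prong tips check in wrist
def L(p,x=(.5528,.3974,-.2544)):
    c,s=np.cos(x[2]),np.sin(x[2]); p=np.array(p)/1000; return [x[0]+c*p[0]-s*p[1],x[1]+s*p[0]+c*p[1],p[2]]
print(proj([L((-28,36,225)),L((-28,-36,225)),L((0,36,195)),L((0,-36,195))],KT))
E
```

```text
0 [[0.126, 0.701], [0.275, 0.663], [0.446, 0.618], [0.607, 0.576]]
0.1 [[0.186, 0.66], [0.304, 0.629], [0.44, 0.594], [0.567, 0.561]]
0.2 [[0.246, 0.618], [0.333, 0.596], [0.433, 0.57], [0.527, 0.545]]
rim [0.5034 0.5053]
rim [0.3389 0.5481]
[[0.5615 0.5856 0.15  ]
 [0.3326 0.5936 0.15  ]] [[0.5753 0.6377 0.05  ]
 [0.3275 0.6464 0.05  ]]
[[467.646  150.215 ]
 [454.6034 246.5133]
 [484.439  145.7418]
 [471.5842 233.1612]]
```

```bash
python3 -m pendant '0 0.01 0 0 0 0;0 0.02 0 0 0 0;0 0.02 0 0 0 0;0 0.02 0 0 0 0;0 0.02 0 0 0 0;0 0.01 0 0 0 0;0 0 0 0 0 0;0.01 0 0 0 0 0;0.015 0 0 0 0 0;0.02 0 0 0 0 0;0.02 0 0 0 0 0;0.015 0 0 0 0 0;0.01 0 0 0 0 0;0 0 0 0 0 0;0 0 0 0 0 0'
python3 - <<'E'
from h import *
st=status.observe();print(st['force'],st['grip_width'])
delta([.5528,.3974,.239],Rdown(-.2544)); KT=cam('wrist'); snap('wrist','w5')
def L(p,x=(.5528,.3974,-.2544)):
    c,s=np.cos(x[2]),np.sin(x[2]); p=np.array(p)/1000; return [x[0]+c*p[0]-s*p[1],x[1]+s*p[0]+c*p[1],p[2]]
print(proj([L((-28,36,225)),L((-28,-36,225)),L((0,36,195)),L((0,-36,195)),L((110,36,215)),L((110,-36,215))],KT))
E
```

```text
clock: 10.25
ee_pos: [0.4857, 0.4143, 0.239]
ee_rot: [-1.562, 0.201, -0.2]
force: [-0.3, -0.1, -3.8]
grip_width: 0.083
[-0.2542 -0.1242 -3.7535] 0.08263859651260265
turn(tool,deg) [ 0.025  -0.0494 -0.0427]  shift in current axes mm [69.1915 -0.0301  0.5791]  in target axes mm [69.192   0.0217  0.5194]
[[375.7778 176.3244]
 [365.5946 322.0411]
 [415.386  165.473 ]
 [402.9743 291.8805]
 [669.3766 171.9745]
 [629.8986 310.698 ]]
```

View pics/w5.png

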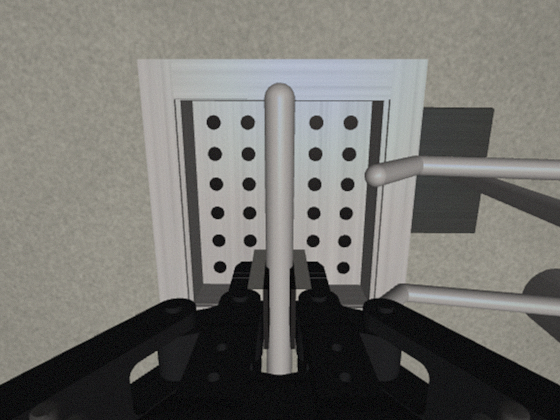

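```bash
python3 -m pendant '0.01 0 0 0 0 0;0.015 0 0 0 0 0;0.015 0 0 0 0 0;0.015 0 0 0 0 0;0.01 0 0 0 0 0;0.005 0 0 0 0 0;0 0 0 0 0 0;0 0.01 0 0 0 0;0 0.015 0 0 0 0;0 0.015 0 0 0 0;0 0.006 0 0 0 0;0 0 0 0 0 0;0 0 0 0 0 0'
python3 - <<'E'
from h import *
st=status.observe();print(st['force'],st['grip_width'])
delta([.5528,.3974,.187],Rdown(-.2544)); snap('wrist','w6'); snap('scene','s6',(340,180,140,140),4)
E
```

```text
clock: 11.6
ee_pos: [0.5534, 0.397, 0.1931]
ee_rot: [-1.562, 0.2, -0.199]
force: [-0.2, -0.8, -3.2]
grip_width: 0.084
[-0.2208 -0.8013 -3.2144] 0.08419051265388931
turn(tool,deg) [ 0.0125 -0.0068 -0.0296]  shift in current axes mm [-0.6546  6.1073  0.2344]  in target axes mm [-0.6577  6.107   0.2332]
```

View pics/w6.png

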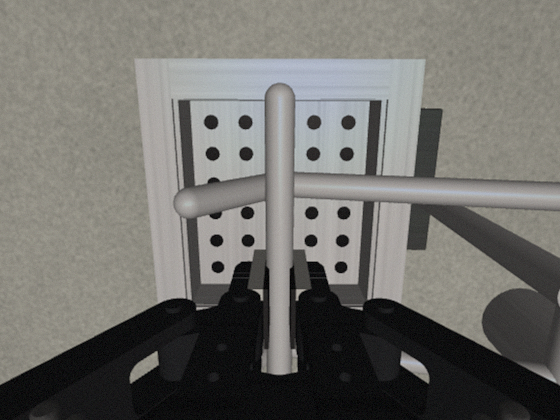

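View pics/s6.png

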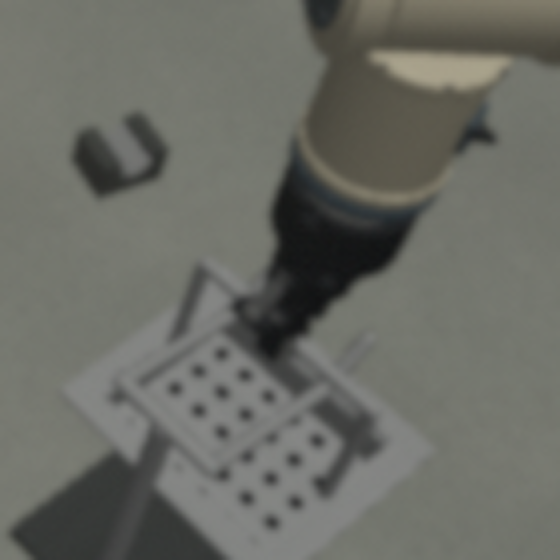

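```bash
python3 -m pendant '0 0.003 0 0 0 0;0 0.002 0 0 0 0;0 0.0015 0 0 0 0;0 0 0 0 0 0;0 0 0 0 0 0'
```

```text
clock: 12.2
ee_pos: [0.5553, 0.3973, 0.1883]
ee_rot: [-1.559, 0.197, -0.203]
force: [5.4, -1.5, 5.4]
grip_width: 0.086
```

```bash
python3 -m pendant '0 0 0 0 0 0;0 0 0 0 0 0;0 0 0 0 0 0;0 0 0 0 0 0;0 0 0 0 0 0;0 0 0 0 0 0;0 0 0 0 0 0' -1
python3 - <<'E'
from h import *
print(status.observe()['force']); snap('wrist','w7')
E
```

```text
clock: 12.9
ee_pos: [0.5535, 0.3969, 0.1867]
ee_rot: [-1.562, 0.2, -0.2]
force: [-0.3, 0.2, -0.1]
grip_width: 1.004
[-0.3303  0.172  -0.1174]
```

View pics/w7.png

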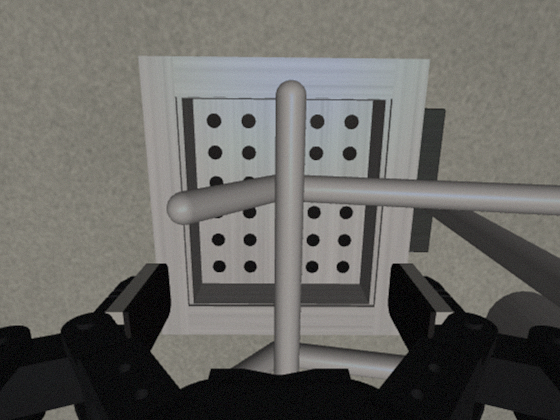

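```bash
python3 -m pendant '0 -0.015 0 0 0 0;0 -0.025 0 0 0 0;0 -0.035 0 0 0 0;0 -0.04 0 0 0 0;0 -0.03 0 0 0 0;0 -0.015 0 0 0 0;0 0 0 0 0 0'
python3 - <<'E'
from h import *
im=cv2.imread('pics/t4_raw.png')[155:275,225:385]; im=cv2.resize(im,None,fx=5,fy=5,interpolation=cv2.INTER_CUBIC)
cv2.imwrite('pics/t4c.png',cv2.convertScaleAbs(im,alpha=1.6,beta=10))
st=status.observe();print(st['clock'],st['qpos'])
delta([.52,-.17,.34],Rdown(-.1034))
E
```

```text
clock: 13.65
ee_pos: [0.5543, 0.3975, 0.3498]
ee_rot: [-1.558, 0.197, -0.202]
force: [0.0, -0.5, -0.3]
grip_width: 0.998
13.65 [0.6198 0.3613 1.3619 0.     1.4137 0.8744]
turn(tool,deg) [-0.1889 -8.6616  0.1834]  shift in current axes mm [ 109.6451    8.1751 -557.8407]  in target axes mm [  24.4151    9.8193 -567.9636]
```

View pics/t4c.png

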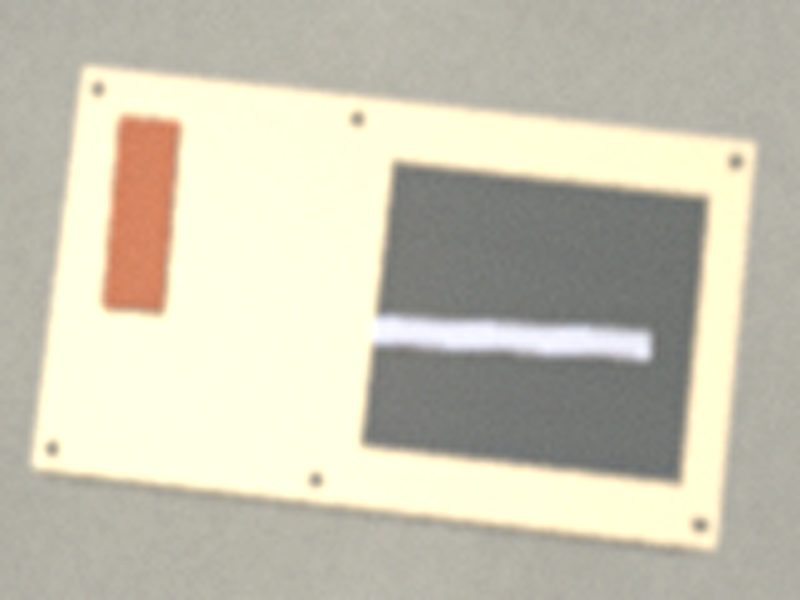

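```bash
python3 - <<'E'
from h import *
u=(np.array([[651,345.],[375,330]])+.5)/5-.5+[225,155]
P=onz(u,.05,cam('top')); print(P); d=P[0]-P[1]; print('len',np.linalg.norm(d),'yaw of bar y', np.arctan2(-d[1],-d[0])-np.pi/2)
c,s=np.cos(-.1034),np.sin(-.1034); q=P[:,:2]-[.5298,-.0844]; print('tray',q@np.array([[c,-s],[s,c]]))
E
```

```text
[[ 0.5141 -0.2208  0.05  ]
 [ 0.5202 -0.0752  0.05  ]]
len 0.1456379490827502 yaw of bar y -0.04219850532759284
tray [[-0.0016 -0.1373]
 [-0.0105  0.0081]]
```

```bash
python3 -m pendant '0.003 0 -0.015 0 0 0;0.005 0 -0.025 0 0 0;0.007 0 -0.0355 0 -2 0;0.007 0 -0.0355 0 -2.7 0;0.003 0 -0.036 0 -2 0;0.003 0 -0.036 0 -2 0;0.003 0 -0.036 0 0 0;0.003 0 -0.036 0 0 0;0.003 0 -0.036 0 0 0;0.003 0 -0.036 0 0 0;0.003 0 -0.036 0 0 0;0.003 0 -0.036 0 0 0;0.002 0 -0.036 0 0 0;0.002 0 -0.036 0 0 0;0.002 0 -0.036 0 0 0;0.002 0 -0.03 0 0 0;0.002 0 -0.02 0 0 0;0 0 -0.01 0 0 0;0 0 0 0 0 0;0 0 0 0 0 0' -1
python3 - <<'E'
from h import *
st=status.observe();print(st['clock'],st['qpos'],st['ee_pos'])
snap('wrist','w8'); snap('scene','s8')
E
```

```text
clock: 15.65
ee_pos: [0.5308, -0.1725, 0.3459]
ee_rot: [-1.568, 0.082, -0.08]
force: [1.2, 0.5, 0.1]
grip_width: 1.0
15.65 [-0.3171  0.1583  1.6355  0.0004  1.3494 -0.2141] [ 0.5308 -0.1725  0.3459]
```

View pics/w8.png

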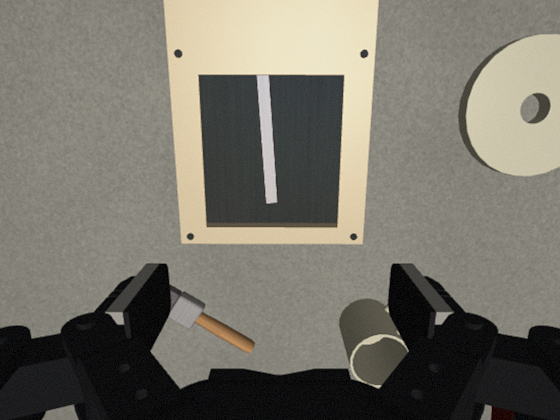

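View pics/s8.png

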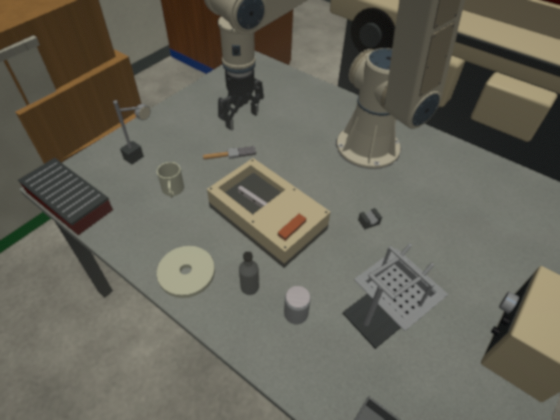

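```bash
python3 - <<'E'
from h import *
KT=cam('wrist')
P=onz([[271.5,202.5],[263.5,76],[277,203],[266,203.5]],.05,KT); print(P); d=P[0]-P[1]; print('bar yaw', np.arctan2(-d[1],-d[0])-np.pi/2)
Q=onz([[199,75],[343.5,75],[337.5,227],[207,227]],.09,KT);print('opening',Q)
E
```

```text
[[ 0.516  -0.2197  0.05  ]
 [ 0.5229 -0.0714  0.05  ]
 [ 0.5227 -0.221   0.05  ]
 [ 0.5091 -0.2202  0.05  ]]
bar yaw -0.04645513876607987
opening [[ 0.4582 -0.0668  0.09  ]
 [ 0.6062 -0.082   0.09  ]
 [ 0.5902 -0.246   0.09  ]
 [ 0.4411 -0.2307  0.09  ]]
```

```bash
python3 - <<'E'
from h import *
delta([.5163,-.1905,.13],Rdown(-.044))
E
```

```text
turn(tool,deg) [-0.0245 -3.3152 -0.0286]  shift in current axes mm [-12.9292 216.4732 -19.9647]  in target axes mm [-14.1676 216.4747 -19.0882]
```

```bash
python3 -m pendant '0 0.02 0 0 -3.3 0;-0.004 0.03 -0.005 0 0 0;-0.005 0.035 -0.007 0 0 0;-0.005 0.035 -0.007 0 0 0;0 0.035 0 0 0 0;0 0.03 0 0 0 0;0 0.02 0 0 0 0;0 0.011 0 0 0 0;0 0 0 0 0 0;0 0 0 0 0 0' 0.2
python3 - <<'E'
from h import *
KT=cam('wrist');delta([.5163,-.1905,.03],Rdown(-.044))
snap('wrist','w9')
E
```

```text
clock: 16.75
ee_pos: [0.5173, -0.1912, 0.1316]
ee_rot: [-1.571, 0.034, -0.036]
force: [0.3, -0.3, -0.2]
grip_width: 0.399
turn(tool,deg) [ 0.016  -0.03    0.0528]  shift in current axes mm [ -1.0784 101.5881   0.6407]  in target axes mm [ -0.9844 101.5892   0.6128]
```

View pics/w9.png

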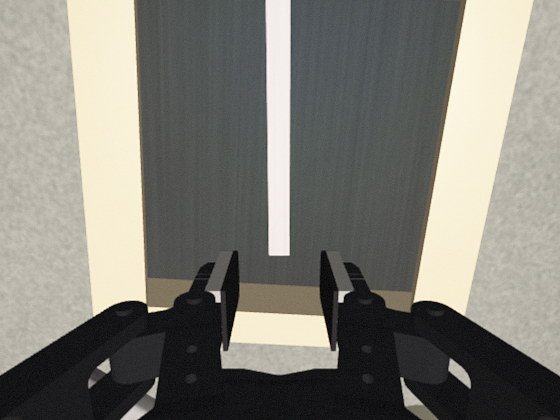

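```bash
python3 -m pendant '-0.0005 0.02 0 0 0 0;0 0.025 0 0 0 0;0 0.025 0 0 0 0;0 0.018 0 0 0 0;0 0.008 0 0 0 0;0 0.004 0 0 0 0;0 0 0 0 0 0;0 0 0 0 0 0'
python3 - <<'E'
from h import *
delta([.5163,-.1905,.03],Rdown(-.044))
snap('wrist','w10')
E
```

```text
clock: 17.6
ee_pos: [0.5169, -0.1916, 0.0318]
ee_rot: [-1.571, 0.034, -0.037]
force: [0.4, -0.1, -0.1]
grip_width: 0.395
turn(tool,deg) [ 0.0287 -0.0632  0.0866]  shift in current axes mm [-0.6029  1.7848  1.0917]  in target axes mm [-0.5989  1.7863  1.0914]
```

View pics/w10.png

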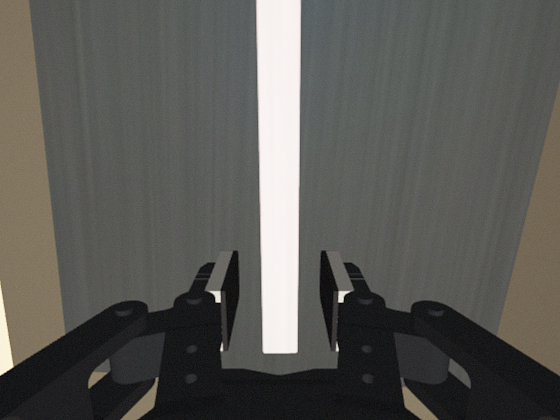

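```bash
python3 -m pendant '0 0.0015 0 0 0 0;0 0 0 0 0 0;0 0 0 0 0 0;0 0 0 0 0 0;0 0 0 0 0 0;0 0 0 0 0 0;0 0 0 0 0 0;0 0 0 0 0 0' 1 110
```

```text
clock: 18.45
ee_pos: [0.5165, -0.1915, 0.0301]
ee_rot: [-1.571, 0.035, -0.036]
force: [-0.4, 1.3, 6.6]
grip_width: 0.137
```

```bash
python3 - <<'E'
import numpy as np
th=np.r_[0,1,2.5:38.1:2.5,38]; 
F=np.interp(th,[0,5,15,20,25,32,38],[123,120,105,80,65,47,35]); Z=np.interp(th,[0,3],[26,30])
P=lambda t,f,z:np.array([f-230*np.cos(t)+4*np.sin(t), z+230*np.sin(t)+4*np.cos(t)])
for i in range(1,len(th)):
    a,b=np.radians(th[i-1:i+1]); d=P(b,F[i],Z[i])-P(a,F[i-1],Z[i-1])
    ty=np.array([-np.sin(a),-np.cos(a)]); tz=np.array([np.cos(a),-np.sin(a)])
    m=(10-F[i])*np.sin(b)+(86-Z[i])*np.cos(b)-24
    print(f"0 {d@ty/1000:.4f} {d@tz/1000:.4f} {-(th[i]-th[i-1]):.1f} 0 0;  th{th[i]} marg {m:.1f} tcp {P(b,F[i],Z[i]).round(0)}")
E
```

```text
0 -0.0053 -0.0005 -1.0 0 0;  th1.0 marg 32.7 tcp [-107.   35.]
0 -0.0080 -0.0008 -1.5 0 0;  th2.5 marg 27.7 tcp [-108.   43.]
0 -0.0106 -0.0011 -2.5 0 0;  th5.0 marg 22.2 tcp [-109.   54.]
0 -0.0097 -0.0033 -2.5 0 0;  th7.5 marg 17.7 tcp [-111.   64.]
0 -0.0095 -0.0033 -2.5 0 0;  th10.0 marg 13.4 tcp [-113.   74.]
0 -0.0094 -0.0033 -2.5 0 0;  th12.5 marg 9.3 tcp [-115.   84.]
0 -0.0092 -0.0033 -2.5 0 0;  th15.0 marg 5.5 tcp [-116.   93.]
0 -0.0068 -0.0117 -2.5 0 0;  th17.5 marg 4.6 tcp [-126.  103.]
0 -0.0063 -0.0115 -2.5 0 0;  th20.0 marg 4.7 tcp [-135.  112.]
0 -0.0075 -0.0067 -2.5 0 0;  th22.5 marg 3.8 tcp [-138.  122.]
0 -0.0072 -0.0065 -2.5 0 0;  th25.0 marg 3.5 tcp [-142.  131.]
0 -0.0073 -0.0054 -2.5 0 0;  th27.5 marg 3.2 tcp [-144.  140.]
0 -0.0071 -0.0053 -2.5 0 0;  th30.0 marg 3.4 tcp [-145.  148.]
0 -0.0070 -0.0049 -2.5 0 0;  th32.5 marg 3.9 tcp [-146.  157.]
0 -0.0073 -0.0038 -2.5 0 0;  th35.0 marg 4.1 tcp [-145.  165.]
0 -0.0072 -0.0037 -2.5 0 0;  th37.5 marg 4.6 tcp [-144.  173.]
0 -0.0014 -0.0007 -0.5 0 0;  th38.0 marg 4.7 tcp [-144.  175.]
```

```bash
python3 -m pendant '0 -0.0053 -0.0005 -1 0 0;0 -0.008 -0.0008 -1.5 0 0;0 -0.0106 -0.0011 -2.5 0 0;0 -0.0097 -0.0033 -2.5 0 0;0 -0.0095 -0.0033 -2.5 0 0;0 -0.0094 -0.0033 -2.5 0 0;0 -0.0092 -0.0033 -2.5 0 0;0 0 0 0 0 0;0 0 0 0 0 0'
python3 - <<'E'
from h import *
st=status.observe(); print(st['force'],st['grip_width'],st['qpos'],R.from_rotvec(st['ee_rot']).as_matrix())
snap('wrist','w11'); snap('scene','s11',(200,60,140,200),4)
E
```

```text
clock: 19.35
ee_pos: [0.5157, -0.2, 0.0925]
ee_rot: [-1.831, 0.04, -0.031]
force: [-0.2, -0.9, -3.4]
grip_width: 0.138
[-0.1968 -0.8906 -3.4137] 0.13766559339729023 [-0.2145  0.4069  1.9533 -0.3733  0.7717  0.0976] [[ 0.999  -0.0113  0.0428]
 [-0.0443 -0.2578  0.9652]
 [ 0.0001 -0.9661 -0.258 ]]
```

View pics/w11.png

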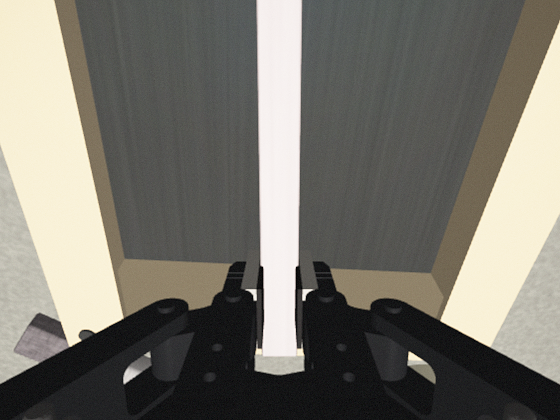

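```bash
python3 - <<'E'
import cv2
im=cv2.imread('pics/s11_raw.png')[80:270,190:350]; cv2.imwrite('pics/s11c.png',cv2.resize(cv2.convertScaleAbs(im,alpha=1.3),None,fx=3,fy=3,interpolation=cv2.INTER_CUBIC))
E
```

```text
(no output)
```

View pics/s11c.png

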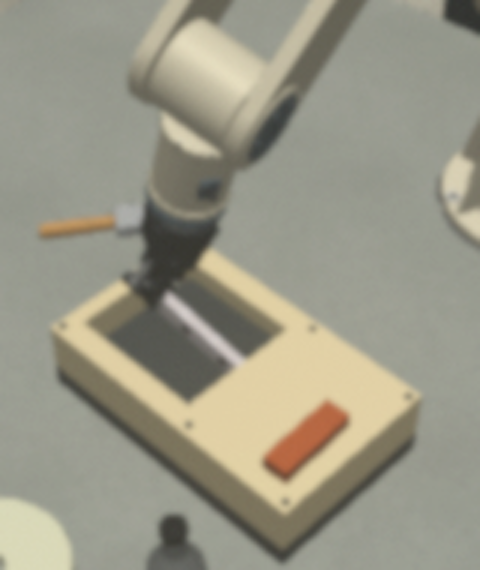

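```bash
python3 -m pendant '0 -0.0068 -0.0117 -2.5 0 0;0 -0.0063 -0.0115 -2.5 0 0;0 -0.0075 -0.0067 -2.5 0 0;0 -0.0072 -0.0065 -2.5 0 0;0 0 0 0 0 0;0 0 0 0 0 0'
python3 - <<'E'
from h import *
st=status.observe(); print(st['force'],st['grip_width'],st['qpos'],R.from_rotvec(st['ee_rot']).as_matrix())
E
```

```text
clock: 20.05
ee_pos: [0.5143, -0.2259, 0.1295]
ee_rot: [-2.005, 0.046, -0.028]
force: [0.1, -0.7, -2.2]
grip_width: 0.135
[ 0.0526 -0.7089 -2.2459] 0.13456928477269306 [-0.1584  0.3757  1.9526 -0.5887  0.8535  0.2889] [[ 0.999  -0.0195  0.0407]
 [-0.0452 -0.4206  0.9061]
 [-0.0005 -0.907  -0.4211]]
```

```bash
python3 -m pendant '0 -0.0073 -0.0054 -2.5 0 0;0 -0.0071 -0.0053 -2.5 0 0;0 -0.007 -0.0049 -2.5 0 0;0 -0.0073 -0.0038 -2.5 0 0;0 -0.0072 -0.0037 -2.5 0 0;0 0 0 0 0 0;0 0 0 0 0 0'
python3 - <<'E'
from h import *
st=status.observe(); print(st['force'],st['grip_width'],st['qpos'],R.from_rotvec(st['ee_rot']).as_matrix())
snap('wrist','w12'); snap('scene','s12',(190,80,160,190),3)
E
```

```text
clock: 20.75
ee_pos: [0.5142, -0.228, 0.1717]
ee_rot: [-2.223, 0.051, -0.024]
force: [-0.6, 0.5, -2.1]
grip_width: 0.137
[-0.5661  0.5046 -2.1329] 0.1372559777915049 [-0.0414  0.3659  1.9571 -0.8061  0.9994  0.5179] [[ 0.999  -0.0281  0.0352]
 [-0.0451 -0.6064  0.7939]
 [-0.0009 -0.7947 -0.607 ]]
```

View pics/w12.png

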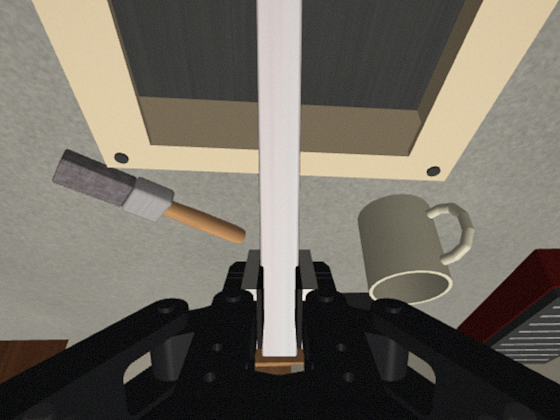

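View pics/s12.png

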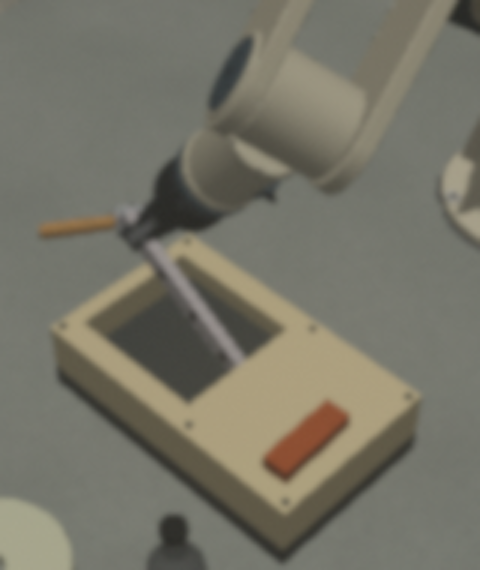

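```bash
python3 -m pendant '0 0 -0.008 0 0 0;0 0 -0.014 0 0 0;0 0 -0.018 0 0 0;0 0 -0.018 0 0 0;0 0 -0.015 0 0 0;0 0 -0.01 0 0 0;0 -0.012 -0.009 0 0 0;0 -0.016 -0.012 0 0 0;0 -0.016 -0.012 0 0 0;0 -0.016 -0.012 0 0 0;0 -0.016 -0.012 0 0 0;0 -0.016 -0.012 0 0 0;0 -0.012 -0.009 0 0 0;0 -0.008 -0.006 0 0 0;0 -0.004 -0.003 0 0 0;0 0 0 0 0 0;0 0 0 0 0 0;0 0 0 0 0 0;0 0 0 0 0 0;0 0 0 0 0 0'
python3 - <<'E'
from h import *
st=status.observe(); print(st['force'],st['grip_width'],st['qpos'],st['joint_velocities'])
Rm=R.from_rotvec(st['ee_rot']).as_matrix()
# far/near end middles in tool: along tool z; bar mid height 8mm behind tcp
print('near',st['ee_pos']+Rm@[0,-.008,-.029],'far',st['ee_pos']+Rm@[0,-.008,.231])
snap('wrist','w13'); snap('scene','s13'); snap('top','t13')
E
```

```text
clock: 22.85
ee_pos: [0.5115, -0.2923, 0.3675]
ee_rot: [-2.225, 0.051, -0.024]
force: [-1.4, 0.5, -2.3]
grip_width: 0.139
[-1.3813  0.4814 -2.2762] 0.13871332802617498 [-0.1626  0.141   1.7631 -0.694   1.2382  0.1175] [-0.0009 -0.0047 -0.0012  0.001   0.0014 -0.0011]
near [ 0.5107 -0.3105  0.3915] far [ 0.5198 -0.1044  0.2333]
```

View pics/w13.png

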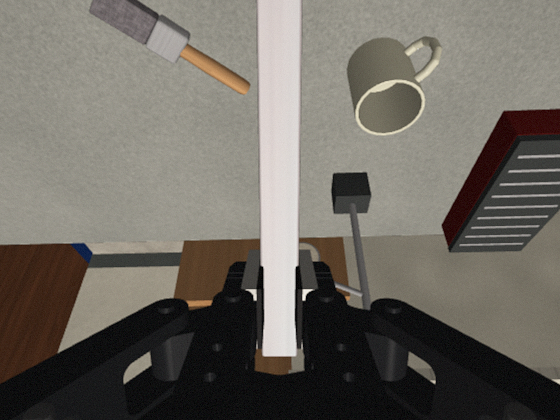

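View pics/s13.png

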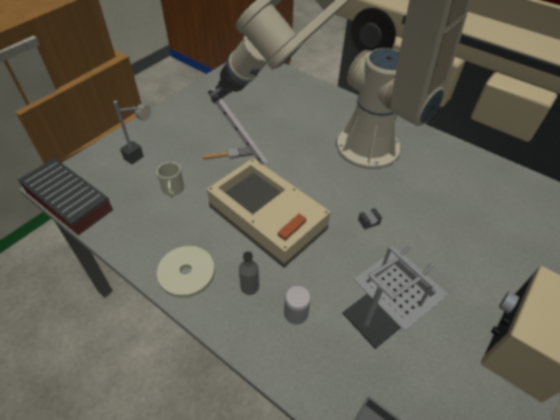

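View pics/t13.png

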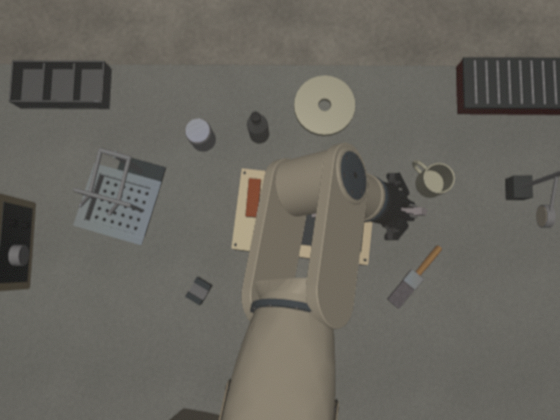

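```bash
python3 - <<'E'
from h import *
a=status.observe(); print(a['clock'],a['ee_pos'],a['grip_width']); print(manip.sign_off())
E
```

```text
23.0 [ 0.5115 -0.2924  0.3678] 0.1339973500369774
the job is handed in; nothing more can be done
None
```

I lifted the basket out and hung it by its bail on both prongs. I then gripped the setting bar about 3 cm from its near end, tilted it 37.5° while pulling it back, and drew it out through the opening. The job was handed in at 23.0 s, with the gripper still holding the bar.

- **Bar:** just before hand-in the arm was still. From the arm's pose and the grip, the near end was at about 0.39 m and the far end at about 0.23 m, against the 0.15 m needed. The grip reading held steady from the moment I gripped the bar, and the bar did not visibly slip in the fingers. In the last pictures it was touching nothing else.
- **Basket:** the scene and top pictures show it hanging level across both prongs.
- **Other things on the bench:** the scene picture shows no visible change in any of them. I compared them by eye and did not measure how far each might have moved.

No check failed or disagreed. The stand's bend showed up about 5 pixels from where I had fitted it, but that did not matter because the hook centred the bail as it settled.

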